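Find and release the latched intercom key

ROBOT

A 7-joint arm with a two-finger parallel gripper is mounted at the origin on the work surface. World frame = base frame: x ahead of the robot, y to its left, z up, the work surface at z = 0. Lengths are in m, angles in rad, forces in N, time in s.
With the tool pointing down it reaches from about 0.4 to 0.85 m from the base axis. Payload 10.4 kg.
Tool frame: the origin (TCP) lies midway between the tips of the shut fingers; the grasp point (between the pads) lies 19 mm behind it (grip_point_offset is the distance from the TCP to the grasp point, in m); z points along the fingers, y is the direction in which the jaws open and shut (so a half turn about z gives the same grasp; the last joint's range is limited). The gripper opens to 87 mm and grips with 3 to 60 N. Pads are 19 mm wide; open, the fingers measure 117 mm over their backs; the gripper's body (75 mm by 190 mm) begins 51 mm behind the grasp point.
Start: joints at [-1.318, 0.332, -0.065, 1.46, 0.022, 1.35, -0.088], TCP at [0.17, 0.601, 0.223] pointing down, gripper open.
Joint ranges: [-2.6, 2.6], [-0.5, 2.12], [-1.47, 1.34], [0.16, 2.42], [-1.27, 4.41], [0.06, 2.06], [-2.6, 2.6]. Speed limits (rad/s): [2.22, 2.22, 2.79, 2.79, 3.14, 3.14, 3.14].

INTERFACE

Orientations are given as a unit quaternion [x, y, z, w].
In Python, from bench import sense, read_camera, camera_info, close_job, grip_point_offset gives the robot as it stands.
- The arm moves only by the tool apply_moves, never from a script. Its argument "steps" is a list of rows, each an object with "slide": the shift along the world's x, y, z in m, a list of three; "angular": the turn, a rotation vector about the world's x, y, z in rad, a list of three; "gripper": the opening, from 0 (shut) to 1 (fully open). A call has 1 to 12 rows; each row shifts and turns the commanded pose from where the row before left it; what a row does not reach is not made up. A row lasts 1/10 s, in which the tool goes at most 50 mm and 8.59 degrees, less where a joint would pass 70% of its speed; a pose out of reach is approached as far as the arm can. A call with a gripper value outside its range is refused whole. The fingers move at their own pace and stop on an object; the grip force is fixed at half the most. Time passes only in rows, so rows that do not move let the fingers close. It gives the time, the measured TCP pose, the force and the opening at its end, in the units of the state.
- sense(): the state, without advancing time (a new reading comes with each control period).
- read_camera(name): name is "scene" or "top" or "wrist"; returns (picture, depth): 420x560x3 uint8, red, green, blue; 420x560 float32, m along the optical axis (not along the pixel's ray), 0 where there is no reading.
- camera_info(name): a dict with "intrinsics" (3x3 intrinsics, pixels), "pose" (4x4, takes a point from camera to world coordinates). Camera axes: x right, y up, looking along -z (the intrinsics and any distortion apply to the point x, -y, -z); pixel columns grow to the right and rows downward; lengths in m; the calibration is good to about 2 mm. The wrist camera is an equidistant fisheye: a pixel r from the principal point sees the ray r / f radians off the axis. A picture is of the moment at which its call begins: read the wrist's pose just before it. camera_info takes no time and is no camera call; for the wrist camera it gives the pose at the moment of the call.
- close_job(): hands the job in, once; it reports no verdict.
The state is a dict: "time_s": time; "q": joint angles; "dq": joint speeds; "effort": joint torques, N m; "tcp_pos": TCP position; "orientation": TCP orientation; "ft_force": force on the tool from outside, world axes, zero at the start; "moment": the same for the moment, N m; "finger_gap": finger opening in m.
Only numpy, scipy, OpenCV 4.12 (cv2) and the standard library are available. Lean on these libraries where they do the work, as an engineer would, in place of code of your own. Each camera call takes 0.05 s, during which the arm holds its last target.

TASK

One of the four white keys on the desk intercom has been left latched down, so its line is still open. With the fingertips, tap every key lightly, one after another from the robot's left to its right, without releasing the latched one or pushing a free one down; then press the latched key firmly down until it unlatches and let it spring up, so that all four keys stand up. Pick nothing up, and leave the other things on the desk where they are.

Things in the scene. Friction and masses are not known exactly. Their poses are not given: they have to be found in the camera images.
- console: desk intercom console: a grey box fixed to the desk, 150 mm (its x) by 300 mm (its y), flat top 40 mm above the desk. Origin: centre of its underside. Its x points away from the robot, its y to the robot's left, z up; it stands turned by up to 0.3 rad. Four identical white keys form one row along its y on a black strip, on the half nearer the robot (row 36 mm to -x of the origin; keys at y = +72, +24, -24, -72 mm)
- seat_1: fixed steel-grey frame around key 1, flat on the console's top: 42 x 34 mm. Origin: centre of the frame on the console's top, turned with the console. The numbers do not tell the order: keys 1 to 4 stand in any order along the row
- seat_2: fixed steel-grey frame around key 2, flat on the console's top: 42 x 34 mm. Origin: centre of the frame on the console's top, turned with the console. The numbers do not tell the order: keys 1 to 4 stand in any order along the row
- seat_3: fixed steel-grey frame around key 3, flat on the console's top: 42 x 34 mm. Origin: centre of the frame on the console's top, turned with the console. The numbers do not tell the order: keys 1 to 4 stand in any order along the row
- seat_4: fixed steel-grey frame around key 4, flat on the console's top: 42 x 34 mm. Origin: centre of the frame on the console's top, turned with the console. The numbers do not tell the order: keys 1 to 4 stand in any order along the row
- key_1_top (a point): centre of the top face of key 1, a white cap 36 mm (console x) by 28 mm (console y); moves with the key. 14 mm above the console's top when the key is up, 11 mm when latched
- key_2_top (a point): centre of the top face of key 2, a white cap 36 mm (console x) by 28 mm (console y); moves with the key. 14 mm above the console's top when the key is up, 11 mm when latched
- key_3_top (a point): centre of the top face of key 3, a white cap 36 mm (console x) by 28 mm (console y); moves with the key. 14 mm above the console's top when the key is up, 11 mm when latched
- key_4_top (a point): centre of the top face of key 4, a white cap 36 mm (console x) by 28 mm (console y); moves with the key. 14 mm above the console's top when the key is up, 11 mm when latched
- key_1 (a joint): travel of key 1, straight down, m: 0 = up, 0.003 = where a latched key sits, 0.008 = bottom stop. A free key is sprung: it starts to give at 2.5 N, 4 N at 3 mm, 5.5 N at 6 mm, 6.5 N at the bottom; past 6 mm it counts as pushed down. The latched key hardly gives below 4 N; it takes about 6 to 9 N to push it on, unlatches some 3 mm further down (travel about 0.006, before its stop), and springs up to 0 when let go
- key_2 (a joint): travel of key 2, straight down, m: 0 = up, 0.003 = where a latched key sits, 0.008 = bottom stop. A free key is sprung: it starts to give at 2.5 N, 4 N at 3 mm, 5.5 N at 6 mm, 6.5 N at the bottom; past 6 mm it counts as pushed down. The latched key hardly gives below 4 N; it takes about 6 to 9 N to push it on, unlatches some 3 mm further down (travel about 0.006, before its stop), and springs up to 0 when let go
- key_3 (a joint): travel of key 3, straight down, m: 0 = up, 0.003 = where a latched key sits, 0.008 = bottom stop. A free key is sprung: it starts to give at 2.5 N, 4 N at 3 mm, 5.5 N at 6 mm, 6.5 N at the bottom; past 6 mm it counts as pushed down. The latched key hardly gives below 4 N; it takes about 6 to 9 N to push it on, unlatches some 3 mm further down (travel about 0.006, before its stop), and springs up to 0 when let go
- key_4 (a joint): travel of key 4, straight down, m: 0 = up, 0.003 = where a latched key sits, 0.008 = bottom stop. A free key is sprung: it starts to give at 2.5 N, 4 N at 3 mm, 5.5 N at 6 mm, 6.5 N at the bottom; past 6 mm it counts as pushed down. The latched key hardly gives below 4 N; it takes about 6 to 9 N to push it on, unlatches some 3 mm further down (travel about 0.006, before its stop), and springs up to 0 when let go
- stamp: bystander: rubber stamp, 24 x 44 mm foot, 45 mm tall, standing on the console behind the keys; origin at its underside
- marker: bystander: marker pen, 12 mm thick, 124 mm long, lying on the console behind the keys; origin at its underside, x along the pen
- mug: bystander: white mug, 80 mm across, 85 mm tall, on the desk at the right of the console; origin at its underside
- jar: bystander: brown glass jar, 56 mm across, 75 mm tall, on the desk at the left of the console; origin at its underside
- stapler: bystander: black stapler, 135 mm long, about 50 mm tall, on the desk beyond the console; origin at its underside, x along it
- tape_roll: bystander: paper tape roll, 72 mm across, 24 mm tall, lying on the desk beyond the console; origin at its underside

How it is judged:
On the way, in this order (a step that is already met when the one before it is completed fails the run):
1. the far left key is tapped with the fingers (((y of seat_1 in the frame of console between 0.052 and 0.092 m and contact force between the fingers and seat_1 above 0.3 N) or (y of seat_2 in the frame of console between 0.052 and 0.092 m and contact force between the fingers and seat_2 above 0.3 N) or (y of seat_3 in the frame of console between 0.052 and 0.092 m and contact force between the fingers and seat_3 above 0.3 N) or (y of seat_4 in the frame of console between 0.052 and 0.092 m and contact force between the fingers and seat_4 above 0.3 N))), for 0.04 s.
2. the second from left key is tapped with the fingers, after those to its left (((y of seat_1 in the frame of console between 0.004 and 0.044 m and contact force between the fingers and seat_1 above 0.3 N) or (y of seat_2 in the frame of console between 0.004 and 0.044 m and contact force between the fingers and seat_2 above 0.3 N) or (y of seat_3 in the frame of console between 0.004 and 0.044 m and contact force between the fingers and seat_3 above 0.3 N) or (y of seat_4 in the frame of console between 0.004 and 0.044 m and contact force between the fingers and seat_4 above 0.3 N))), for 0.04 s.
3. the third from left key is tapped with the fingers, after those to its left (((y of seat_1 in the frame of console between -0.044 and -0.004 m and contact force between the fingers and seat_1 above 0.3 N) or (y of seat_2 in the frame of console between -0.044 and -0.004 m and contact force between the fingers and seat_2 above 0.3 N) or (y of seat_3 in the frame of console between -0.044 and -0.004 m and contact force between the fingers and seat_3 above 0.3 N) or (y of seat_4 in the frame of console between -0.044 and -0.004 m and contact force between the fingers and seat_4 above 0.3 N))), for 0.04 s.
4. the far right key is tapped with the fingers, after those to its left (((y of seat_1 in the frame of console between -0.092 and -0.052 m and contact force between the fingers and seat_1 above 0.3 N) or (y of seat_2 in the frame of console between -0.092 and -0.052 m and contact force between the fingers and seat_2 above 0.3 N) or (y of seat_3 in the frame of console between -0.092 and -0.052 m and contact force between the fingers and seat_3 above 0.3 N) or (y of seat_4 in the frame of console between -0.092 and -0.052 m and contact force between the fingers and seat_4 above 0.3 N))), for 0.04 s.
5. the latched key has let go and is back up (value of joint key_3 below 0.0015 m), for 0.2 s.
At the end, for the whole second after the job is handed in: all four keys stand up (each within 1.5 mm of its top position), and the bystanders are at rest (value of joint each of key_1, key_2, key_3, key_4 below 0.0015 m and linear speed of each of stamp, marker, mug, jar, stapler, tape_roll below 0.02 m/s); the robot touches nothing.
It fails at once if a free key is pushed down past 6 mm (value of joint any of key_1, key_2, key_4 above 0.006 m).
It fails at once if a bystander is moved more than 20 mm or lifted (distance of any of stamp, marker, mug, jar, stapler, tape_roll from where it was at the start of the episode above 0.02 m).
It also fails if it takes over 48 s, if anything falls off the work surface, if the arm or the gripper's body presses on something with over 40 N, if the wrist force passes 120 N, or if a joint passes its speed limit or range.

## Working session

There is one attempt and no reset: what is moved stays moved. The work goes in short steps, Python scripts to look and compute and a tool call to move; the robot and the scene stay as the last step left them, time stands still between calls to the robot, and variables do not carry over. Pictures are saved under pics/ and viewed, and the job is handed in when it is done.

Besides the shell and the picture viewer there is one more tool, called after "Call:" in YAML: its name, and indented under it one key for each argument. apply_moves: Moves the arm, as the interface text tells. Its arguments: {"type":"object","properties":{"steps":{"type":"array"}},"required":["steps"]}

```bash
ls; mkdir -p pics
python3 - <<'E'
from bench import *
import cv2,numpy as np
print(sense()); print(grip_point_offset)
for n in ["top","scene"]:
    p,d=read_camera(n); i=camera_info(n); print(n,i)
    cv2.imwrite(f"pics/{n}0.png",p[:,:,::-1]); np.savez(f"{n}0.npz",p=p,d=d,K=i["intrinsics"],T=i["pose"])
E
```

```text
pics
{'time_s': 0.0, 'q': array([-1.31759501,  0.33285594, -0.06472399,  1.46096218,  0.02160018,
        1.34987826, -0.0885284 ]), 'dq': array([-1.24733975e-03,  7.58891942e-04,  1.44914721e-03,  2.49125468e-04,
       -8.34606014e-04,  1.12150222e-04,  6.24216996e-05]), 'effort': array([-2.75783659e-04, -6.23248529e+01,  2.47785717e-02, -3.89922881e+01,
       -6.12023799e-02,  3.93768889e-02,  1.69224568e-04]), 'tcp_pos': array([0.17008441, 0.60100627, 0.22175398]), 'orientation': array([ 1.37456173e-01,  9.90507600e-01, -7.00739833e-04, -6.79036768e-05]), 'ft_force': array([-0.21365905,  0.36862103,  0.78405067]), 'moment': array([0.00610327, 0.00661373, 0.00627658]), 'finger_gap': 0.08681428090829287}
0.0187
top {'intrinsics': array([[454.55346638,   0.        , 283.08695534],
       [  0.        , 454.55346638, 211.65684075],
       [  0.        ,   0.        ,   1.        ]]), 'pose': array([[ 0.01237278,  0.9959651 , -0.08888438,  0.52105763],
       [-0.99963558,  0.01018741, -0.02499841,  0.03986794],
       [-0.02399204,  0.08916129,  0.9957282 ,  0.93992478],
       [ 0.        ,  0.        ,  0.        ,  1.        ]])}
scene {'intrinsics': array([[435.74648773,   0.        , 278.41302708],
       [  0.        , 435.74648773, 209.33884471],
       [  0.        ,   0.        ,   1.        ]]), 'pose': array([[-0.14446973, -0.5735799 ,  0.80630924,  1.48944877],
       [ 0.98946572, -0.09138078,  0.11228157,  0.16789853],
       [ 0.00927871,  0.81403664,  0.58073941,  0.68052496],
       [ 0.        ,  0.        ,  0.        ,  1.        ]])}
```

View pics/top0.png

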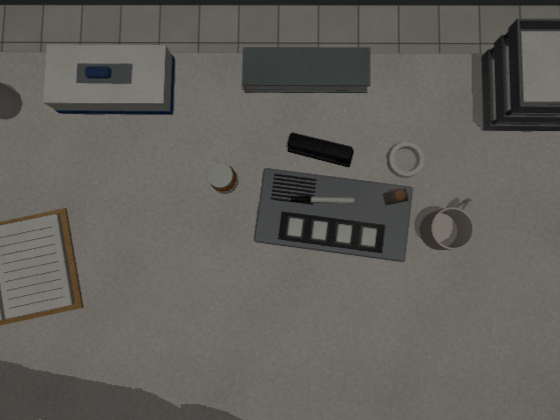

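View pics/scene0.png

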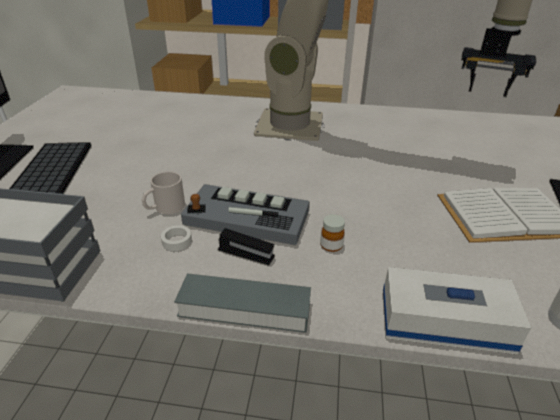

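The top view shows the console centred near (334,214), with the keys at about (295,228), (319,231), (344,234) and (369,238). The mug is to its right and the jar to its left. The arm is off to the left, out of the way.

```bash
cat > h.py <<'E'
import numpy as np,cv2
def load(n):
    z=np.load(n); return z['p'],z['d'],z['K'],z['T']
def ray(K,T,u,v):
    d=np.array([(u-K[0,2])/K[0,0],-(v-K[1,2])/K[1,1],-1.]); return T[:3,:3]@d
def atz(K,T,u,v,z):
    r=ray(K,T,u,v); o=T[:3,3]; return o+r*(z-o[2])/r[2]
def proj(K,T,P):
    c=T[:3,:3].T@(np.asarray(P)-T[:3,3]); return np.array([K[0,0]*c[0]/-c[2]+K[0,2],K[1,1]*-c[1]/-c[2]+K[1,2]])
E
python3 - <<'E'
from h import *
p,d,K,T=load('top0.npz')
g=cv2.cvtColor(p,cv2.COLOR_RGB2GRAY)
print(p[228,295],p[240,385],p[250,300])
m=np.zeros_like(g); m[210:253,276:388]=(g[210:253,276:388]>110)*255
n,l,s,c=cv2.connectedComponentsWithStats(m)
pts=[]
for i in range(1,n):
    if s[i,4]<60: continue
    vs,us=np.where(l==i)
    rect=cv2.minAreaRect(np.stack([us,vs],1).astype(np.float32))
    P=atz(K,T,*c[i],0.054); 
    dd=np.median(d[l==i]); er=cv2.erode((l==i).astype(np.uint8),np.ones((5,5)))>0
    vv,uu=np.where(er); W=[(T[:3,3]+ray(K,T,u,v)*d[v,u])[2] for u,v in zip(uu,vv)]
    print(s[i],c[i],rect,P.round(4),'z',np.mean(W),np.std(W),len(W)); pts.append(P)
pts=np.array(sorted(pts,key=lambda a:-a[1]));print(np.diff(pts,axis=0),np.linalg.norm(np.diff(pts,axis=0),axis=1))
x=p[200:260,250:410]; cv2.imwrite('pics/crop.png',cv2.resize(x,None,fx=5,fy=5,interpolation=cv2.INTER_CUBIC)[:,:,::-1])
p,d,K,T=load('scene0.npz')
x=p[170:250,170:320]; cv2.imwrite('pics/crops.png',cv2.resize(x,None,fx=5,fy=5,interpolation=cv2.INTER_CUBIC)[:,:,::-1])
E
```

```text
[118 120 112] [72 73 74] [111 106 102]
[289 219  13  17 188] [295.04787234 226.87765957] ((295.0199890136719, 226.86000061035156), (11.596551895141602, 16.12203598022461), 8.130102157592773) [0.5706 0.0384 0.054 ] z 0.0522639201637893 0.0014542412806339783 84
[313 222  14  17 191] [319.46596859 230.02094241] ((319.5, 229.99998474121094), (11.737972259521484, 15.980613708496094), 8.13010311126709) [ 0.565  -0.0092  0.054 ] z 0.055316388347901015 0.0013210723784966188 84
[337 225  14  17 189] [343.96296296 233.16402116] ((343.8538818359375, 233.16925048828125), (11.907333374023438, 15.752410888671875), 7.125016689300537) [ 0.5594 -0.0567  0.054 ] z 0.06575969839768254 0.0953909972085249 85
[362 228  14  18 191] [368.63350785 236.4921466 ] ((368.6999816894531, 236.59999084472656), (11.7379732131958, 16.263456344604492), 8.13010311126709) [ 0.5535 -0.1044  0.054 ] z 0.05526405390026522 0.0016147531679398409 84
[[-0.00560006 -0.04757367  0.        ]
 [-0.00557665 -0.04754578  0.        ]
 [-0.00591016 -0.04769867  0.        ]] [0.04790214 0.04787171 0.04806343]
```

View pics/crop.png

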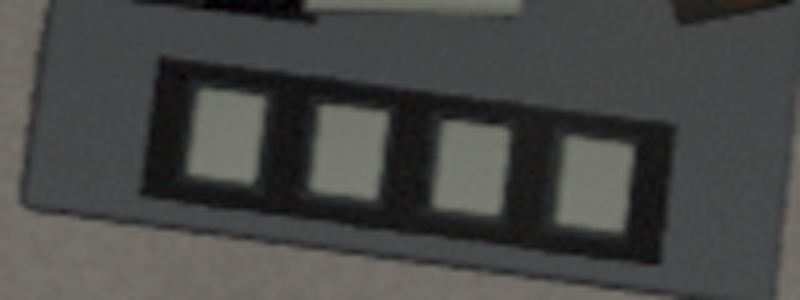

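View pics/crops.png

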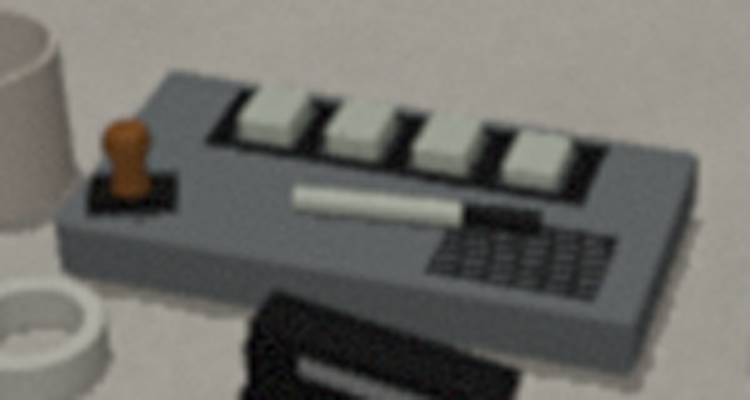

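Call:
apply_moves:
  steps:
    - {"slide": [0.015, -0.02, 0], "angular": [0, 0, 0], "gripper": 0}
    - {"slide": [0.025, -0.035, 0], "angular": [0, 0, 0.015], "gripper": 0}
    - {"slide": [0.025, -0.035, 0], "angular": [0, 0, 0.015], "gripper": 0}
    - {"slide": [0.025, -0.035, 0], "angular": [0, 0, 0.015], "gripper": 0}
    - {"slide": [0.025, -0.035, 0], "angular": [0, 0, 0.015], "gripper": 0}
    - {"slide": [0.025, -0.035, 0], "angular": [0, 0, 0.015], "gripper": 0}
    - {"slide": [0.025, -0.035, 0], "angular": [0, 0, 0.015], "gripper": 0}
    - {"slide": [0.025, -0.035, 0], "angular": [0, 0, 0.015], "gripper": 0}
    - {"slide": [0.025, -0.035, 0], "angular": [0, 0, 0.015], "gripper": 0}
    - {"slide": [0.025, -0.035, 0], "angular": [0, 0, 0.015], "gripper": 0}
    - {"slide": [0.025, -0.035, 0], "angular": [0, 0, 0.015], "gripper": 0}
    - {"slide": [0.015, -0.02, 0], "angular": [0, 0, 0], "gripper": 0}

```text
time_s: 1.3
tcp_pos: [0.4517, 0.2079, 0.2225]
orientation: [0.064, 0.998, -0.0, 0.0]
ft_force: [0.4, 0.2, -0.1]
finger_gap: 0.0025
```

Run:
```python
from bench import *
from h import *
from scipy.spatial.transform import Rotation as R
s=sense(); print(s['tcp_pos'],s['ft_force'],s['finger_gap'],s['dq']); print(R.from_quat(s['orientation']).as_matrix().round(4))
p,d,K,T=load('top0.npz')
for u,v in [(295,227),(319,230),(344,233),(369,236)]:
    W=[(T[:3,3]+ray(K,T,a,b)*d[b,a])[2] for a in range(u-4,u+5) for b in range(v-6,v+7)]; print(np.median(W))
```

```text
[0.45169884 0.20792214 0.2224954 ] [ 0.42076022  0.23941497 -0.10108642] 0.0025341772572734056 [ 0.25204132  0.10283921  0.21855695 -0.09615441 -0.04932362  0.00243064
  0.48928028]
[[-9.917e-01  1.284e-01  2.000e-04]
 [ 1.284e-01  9.917e-01 -6.000e-04]
 [-2.000e-04 -6.000e-04 -1.000e+00]]
0.0522904688848137
0.05525618427619161
0.055069476100762293
0.05514680096664115
```

The leftmost key reads 3 mm lower than the others, so it is the latched one. I'll move above it.

Call:
apply_moves:
  steps:
    - {"slide": [0.024, -0.0335, 0], "angular": [0, 0, 0], "gripper": 0}
    - {"slide": [0.024, -0.0335, 0], "angular": [0, 0, 0], "gripper": 0}
    - {"slide": [0.024, -0.0335, 0], "angular": [0, 0, 0], "gripper": 0}
    - {"slide": [0.024, -0.0335, 0], "angular": [0, 0, 0], "gripper": 0}
    - {"slide": [0.024, -0.0335, -0.02], "angular": [0, 0, 0], "gripper": 0}
    - {"slide": [0, 0, -0.03], "angular": [0, 0, 0], "gripper": 0}
    - {"slide": [0, 0, -0.03], "angular": [0, 0, 0], "gripper": 0}
    - {"slide": [0, 0, -0.03], "angular": [0, 0, 0], "gripper": 0}
    - {"slide": [0, 0, -0.025], "angular": [0, 0, 0], "gripper": 0}
    - {"slide": [0, 0, -0.013], "angular": [0, 0, 0], "gripper": 0}
    - {"slide": [0, 0, 0], "angular": [0, 0, 0], "gripper": 0}
    - {"slide": [0, 0, 0], "angular": [0, 0, 0], "gripper": 0}

```text
time_s: 2.5
tcp_pos: [0.5707, 0.0439, 0.0754]
orientation: [0.063, 0.998, 0.0, 0.0]
ft_force: [-0.3, -0.2, 0.1]
finger_gap: 0.0005
```

Run:
```python
from bench import *
from h import *
s=sense(); print(s['time_s'],s['tcp_pos'],s['ft_force'])
for n in ["top","scene","wrist"]:
    i=camera_info(n);p,d=read_camera(n)
    np.savez(f"{n}1.npz",p=p,d=d,K=i["intrinsics"],T=i["pose"])
    x=p if n=="wrist" else (p[180:280,230:420] if n=="top" else p[120:260,140:350])
    if n!="wrist": x=cv2.resize(x,None,fx=3.8,fy=3.8,interpolation=cv2.INTER_CUBIC)
    cv2.imwrite(f"pics/{n}1.png",x[:,:,::-1])
print([sense()['ft_force'][2] for _ in range(3)])
```

```text
2.5 [0.57069056 0.04387098 0.07543865] [-0.2947666  -0.19781417  0.14553238]
[np.float64(0.0950974365119681), np.float64(0.0950974365119681), np.float64(0.0950974365119681)]
```

View pics/scene1.png

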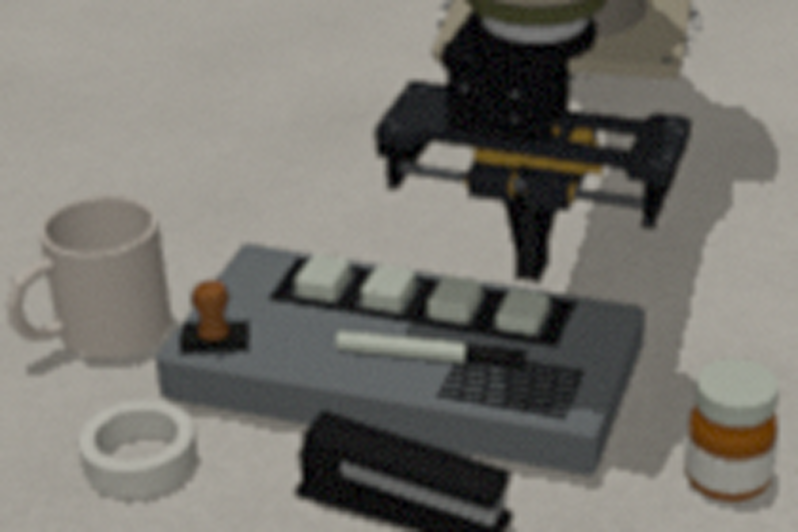

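View pics/wrist1.png

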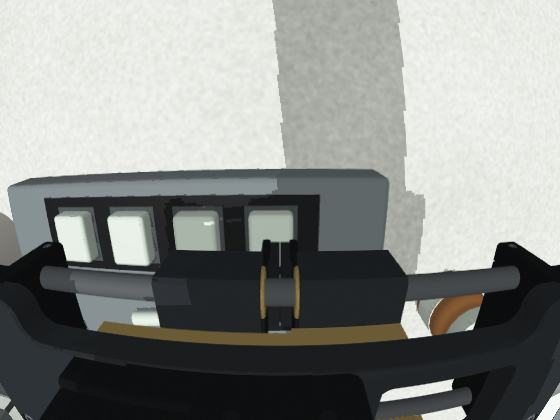

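The scene and wrist views show the shut fingertips hovering over the leftmost key, about 5 mm too far left. I'll shift right and descend gently.

Call:
apply_moves:
  steps:
    - {"slide": [0, -0.0055, -0.01], "angular": [0, 0, 0], "gripper": 0}
    - {"slide": [0, 0, -0.01], "angular": [0, 0, 0], "gripper": 0}
    - {"slide": [0, 0, -0.002], "angular": [0, 0, 0], "gripper": 0}
    - {"slide": [0, 0, 0], "angular": [0, 0, 0], "gripper": 0}
    - {"slide": [0, 0, 0], "angular": [0, 0, 0], "gripper": 0}

```text
time_s: 3.15
tcp_pos: [0.5702, 0.0385, 0.0526]
orientation: [0.063, 0.998, 0.0, -0.0]
ft_force: [-0.2, -0.2, 0.3]
finger_gap: 0.0008
```

Call:
apply_moves:
  steps:
    - {"slide": [0, 0, -0.001], "angular": [0, 0, 0], "gripper": 0}
    - {"slide": [0, 0, 0], "angular": [0, 0, 0], "gripper": 0}

```text
time_s: 3.35
tcp_pos: [0.5704, 0.0386, 0.0517]
orientation: [0.063, 0.998, 0.0, 0.0]
ft_force: [0.4, -0.1, 0.1]
finger_gap: 0.0
```

Call:
apply_moves:
  steps:
    - {"slide": [0, 0, -0.001], "angular": [0, 0, 0], "gripper": 0}
    - {"slide": [0, 0, 0], "angular": [0, 0, 0], "gripper": 0}

```text
time_s: 3.55
tcp_pos: [0.5704, 0.0386, 0.051]
orientation: [0.063, 0.998, 0.0, 0.0]
ft_force: [-1.7, 0.1, 5.1]
finger_gap: 0.0007
```

Contact was 5.1 N with the key still at 51 mm, so it is still latched. Next is key 2.

Call:
apply_moves:
  steps:
    - {"slide": [0, 0, 0.005], "angular": [0, 0, 0], "gripper": 0}
    - {"slide": [0, 0, 0.01], "angular": [0, 0, 0], "gripper": 0}
    - {"slide": [-0.003, -0.0235, 0], "angular": [0, 0, 0], "gripper": 0}
    - {"slide": [-0.0026, -0.024, 0], "angular": [0, 0, 0], "gripper": 0}
    - {"slide": [0, 0, 0], "angular": [0, 0, 0], "gripper": 0}
    - {"slide": [0, 0, -0.006], "angular": [0, 0, 0], "gripper": 0}
    - {"slide": [0, 0, -0.004], "angular": [0, 0, 0], "gripper": 0}
    - {"slide": [0, 0, 0], "angular": [0, 0, 0], "gripper": 0}
    - {"slide": [0, 0, 0], "angular": [0, 0, 0], "gripper": 0}

```text
time_s: 4.45
tcp_pos: [0.5645, -0.0084, 0.0554]
orientation: [0.062, 0.998, 0.0, -0.0]
ft_force: [-0.6, -0.5, 0.1]
finger_gap: 0.0002
```

Run:
```python
from bench import *
from h import *
print(sense()['tcp_pos'],sense()['ft_force'])
p,d=read_camera("top"); i=camera_info("top"); K,T=i['intrinsics'],i['pose']
for u,v in [(295,227),(319,230),(344,233),(369,236)]:
    W=[(T[:3,3]+ray(K,T,a,b)*d[b,a])[2] for a in range(u-4,u+5) for b in range(v-6,v+7)]; print(np.median(W))
```

```text
[ 0.56450361 -0.00837774  0.05535039] [-0.60675342 -0.54579891  0.11638944]
0.4747875923087428
0.474362837784498
0.4801282345030696
0.4750388644735977
```

Call:
apply_moves:
  steps:
    - {"slide": [0, 0, -0.001], "angular": [0, 0, 0], "gripper": 0}
    - {"slide": [0, 0, -0.001], "angular": [0, 0, 0], "gripper": 0}
    - {"slide": [0, 0, 0], "angular": [0, 0, 0], "gripper": 0}

```text
time_s: 4.8
tcp_pos: [0.5647, -0.0088, 0.0537]
orientation: [0.063, 0.998, 0.0, 0.0]
ft_force: [-0.3, 1.6, 2.4]
finger_gap: 0.0001
```

Call:
apply_moves:
  steps:
    - {"slide": [0, 0, -0.001], "angular": [0, 0, 0], "gripper": 0}
    - {"slide": [0, 0, 0], "angular": [0, 0, 0], "gripper": 0}

```text
time_s: 5.0
tcp_pos: [0.5647, -0.0089, 0.0527]
orientation: [0.063, 0.998, 0.0, 0.0]
ft_force: [-0.4, 2.4, 2.4]
finger_gap: 0.0005
```

Run:
```python
from bench import *
from h import *
print(sense()['ft_force'])
p,d=read_camera("scene"); 
cv2.imwrite("pics/s2.png",cv2.resize(p[150:250,160:320],None,fx=5,fy=5,interpolation=cv2.INTER_CUBIC)[:,:,::-1])
```

```text
[-0.38331398  2.42472453  2.41321106]
```

View pics/s2.png

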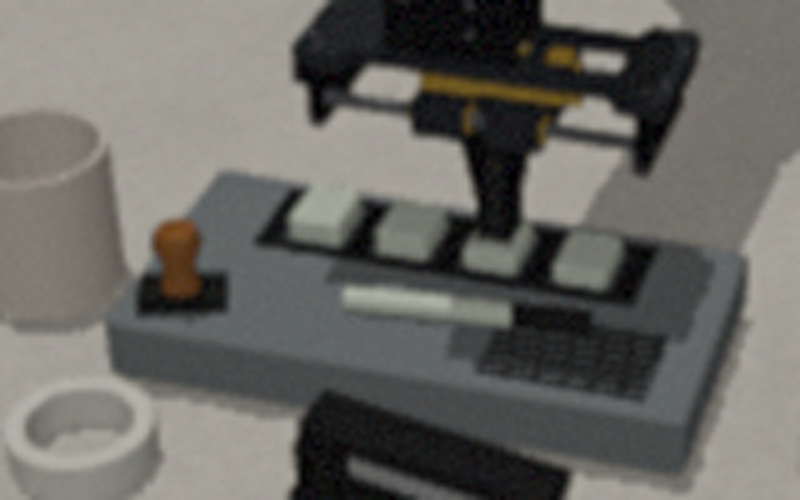

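The fingertip rests on the second key (500,240), and the leftmost key (590,255) still looks low. On to key 3.

Call:
apply_moves:
  steps:
    - {"slide": [0, 0, 0.005], "angular": [0, 0, 0], "gripper": 0}
    - {"slide": [0, 0, 0.01], "angular": [0, 0, 0], "gripper": 0}
    - {"slide": [-0.0026, -0.0235, 0], "angular": [0, 0, 0], "gripper": 0}
    - {"slide": [-0.0026, -0.0245, 0], "angular": [0, 0, 0], "gripper": 0}
    - {"slide": [0, 0, 0], "angular": [0, 0, 0], "gripper": 0}
    - {"slide": [0, 0, -0.006], "angular": [0, 0, 0], "gripper": 0}
    - {"slide": [0, 0, -0.005], "angular": [0, 0, 0], "gripper": 0}
    - {"slide": [0, 0, -0.001], "angular": [0, 0, 0], "gripper": 0}
    - {"slide": [0, 0, -0.001], "angular": [0, 0, 0], "gripper": 0}
    - {"slide": [0, 0, -0.001], "angular": [0, 0, 0], "gripper": 0}
    - {"slide": [0, 0, 0], "angular": [0, 0, 0], "gripper": 0}

```text
time_s: 6.15
tcp_pos: [0.5595, -0.0566, 0.0536]
orientation: [0.063, 0.998, 0.0, 0.0]
ft_force: [-0.3, 1.5, 2.5]
finger_gap: 0.0004
```

Call:
apply_moves:
  steps:
    - {"slide": [0, 0, -0.001], "angular": [0, 0, 0], "gripper": 0}
    - {"slide": [0, 0, 0], "angular": [0, 0, 0], "gripper": 0}

```text
time_s: 6.35
tcp_pos: [0.5596, -0.0568, 0.0527]
orientation: [0.063, 0.998, 0.0, 0.0]
ft_force: [-0.6, 2.1, 2.4]
finger_gap: 0.0005
```

Call:
apply_moves:
  steps:
    - {"slide": [0, 0, 0.005], "angular": [0, 0, 0], "gripper": 0}
    - {"slide": [0, 0, 0.01], "angular": [0, 0, 0], "gripper": 0}
    - {"slide": [-0.003, -0.0235, 0], "angular": [0, 0, 0], "gripper": 0}
    - {"slide": [-0.003, -0.0245, 0], "angular": [0, 0, 0], "gripper": 0}
    - {"slide": [0, 0, 0], "angular": [0, 0, 0], "gripper": 0}
    - {"slide": [0, 0, -0.006], "angular": [0, 0, 0], "gripper": 0}
    - {"slide": [0, 0, -0.005], "angular": [0, 0, 0], "gripper": 0}
    - {"slide": [0, 0, -0.001], "angular": [0, 0, 0], "gripper": 0}
    - {"slide": [0, 0, -0.001], "angular": [0, 0, 0], "gripper": 0}
    - {"slide": [0, 0, -0.001], "angular": [0, 0, 0], "gripper": 0}
    - {"slide": [0, 0, 0], "angular": [0, 0, 0], "gripper": 0}

```text
time_s: 7.45
tcp_pos: [0.5535, -0.1046, 0.0537]
orientation: [0.063, 0.998, 0.0, 0.0]
ft_force: [-0.8, 1.6, 3.0]
finger_gap: 0.0003
```

Call:
apply_moves:
  steps:
    - {"slide": [0, 0, -0.001], "angular": [0, 0, 0], "gripper": 0}
    - {"slide": [0, 0, 0], "angular": [0, 0, 0], "gripper": 0}
    - {"slide": [0, 0, 0.005], "angular": [0, 0, 0], "gripper": 0}
    - {"slide": [0, 0, 0.015], "angular": [0, 0, 0], "gripper": 0}
    - {"slide": [0.0042, 0.035, 0], "angular": [0, 0, 0], "gripper": 0}
    - {"slide": [0.0042, 0.036, 0], "angular": [0, 0, 0], "gripper": 0}
    - {"slide": [0.0042, 0.036, 0], "angular": [0, 0, 0], "gripper": 0}
    - {"slide": [0.0045, 0.036, 0], "angular": [0, 0, 0], "gripper": 0}
    - {"slide": [0, 0, 0], "angular": [0, 0, 0], "gripper": 0}
    - {"slide": [0, 0, 0], "angular": [0, 0, 0], "gripper": 0}

```text
time_s: 8.45
tcp_pos: [0.5708, 0.0384, 0.0735]
orientation: [0.062, 0.998, -0.0, 0.0]
ft_force: [0.6, -0.9, 0.2]
finger_gap: 0.0008
```

Run:
```python
from bench import *
from h import *
print(sense()['tcp_pos'],sense()['ft_force'])
p,d=read_camera("scene"); i=camera_info("scene");np.savez("scene3.npz",p=p,d=d,K=i["intrinsics"],T=i["pose"])
K,T=i['intrinsics'],i['pose']
p0,d0,_,_=load('scene0.npz')
for P in [(.5706,.0384,.051),(.565,-.0092,.054),(.5594,-.0567,.054),(.5535,-.1044,.054)]:
    u,v=np.round(proj(K,T,P)).astype(int)
    f=lambda d:np.median([(T[:3,3]+ray(K,T,a,b)*d[b,a])[2] for a in range(u-3,u+4) for b in range(v-1,v+2)])
    print(u,v,f(d0),f(d))
cv2.imwrite("pics/s3.png",cv2.resize(p[150:250,160:320],None,fx=5,fy=5,interpolation=cv2.INTER_CUBIC)[:,:,::-1])
```

```text
[0.57077897 0.03840036 0.07345505] [ 0.55197587 -0.93264946  0.24679638]
278 199 0.050876125689756524 0.04971073561653039
260 195 0.05281680333124161 0.05331093917939067
243 193 0.05263109494465523 0.053436475908162695
225 190 0.05300345456651567 0.05282514579278941
```

View pics/s3.png

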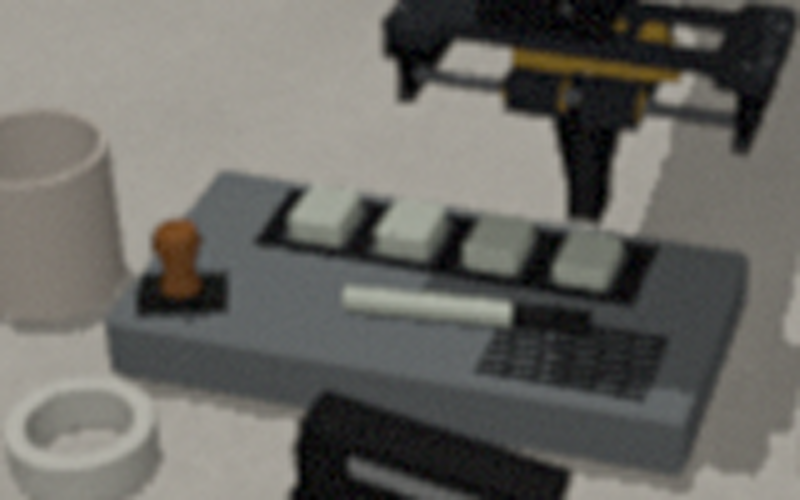

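The leftmost key (590,258) is still latched, about 3 mm lower by depth, and the other three are up. Now the firm press.

Call:
apply_moves:
  steps:
    - {"slide": [0, 0, -0.01], "angular": [0, 0, 0], "gripper": 0}
    - {"slide": [0, 0, -0.01], "angular": [0, 0, 0], "gripper": 0}
    - {"slide": [0, 0, -0.002], "angular": [0, 0, 0], "gripper": 0}
    - {"slide": [0, 0, -0.001], "angular": [0, 0, 0], "gripper": 0}
    - {"slide": [0, 0, -0.001], "angular": [0, 0, 0], "gripper": 0}
    - {"slide": [0, 0, -0.001], "angular": [0, 0, 0], "gripper": 0}
    - {"slide": [0, 0, 0], "angular": [0, 0, 0], "gripper": 0}

```text
time_s: 9.2
tcp_pos: [0.5704, 0.0367, 0.0475]
orientation: [0.064, 0.998, -0.0, -0.0]
ft_force: [-1.1, -2.6, 6.4]
finger_gap: 0.0006
```

Call:
apply_moves:
  steps:
    - {"slide": [0, 0, -0.001], "angular": [0, 0, 0], "gripper": 0}
    - {"slide": [0, 0, -0.001], "angular": [0, 0, 0], "gripper": 0}
    - {"slide": [0, 0, 0], "angular": [0, 0, 0], "gripper": 0}

```text
time_s: 9.5
tcp_pos: [0.5705, 0.0366, 0.0464]
orientation: [0.064, 0.998, -0.0, -0.0]
ft_force: [-6.2, -1.7, 16.3]
finger_gap: 0.0008
```

The key hit its stop at about 8 mm of travel, so it should be unlatched. I'll lift and move clear.

Call:
apply_moves:
  steps:
    - {"slide": [0, 0, 0.004], "angular": [0, 0, 0], "gripper": 0}
    - {"slide": [0, 0, 0.01], "angular": [0, 0, 0], "gripper": 0}
    - {"slide": [0, 0, 0.03], "angular": [0, 0, 0], "gripper": 0}
    - {"slide": [0, 0, 0.04], "angular": [0, 0, 0], "gripper": 0}
    - {"slide": [-0.02, 0.03, 0.04], "angular": [0, 0, 0], "gripper": 0}
    - {"slide": [-0.02, 0.04, 0.02], "angular": [0, 0, 0], "gripper": 0}
    - {"slide": [-0.02, 0.04, 0], "angular": [0, 0, 0], "gripper": 0}
    - {"slide": [-0.02, 0.04, 0], "angular": [0, 0, 0], "gripper": 0}
    - {"slide": [-0.02, 0.03, 0], "angular": [0, 0, 0], "gripper": 0}
    - {"slide": [0, 0.02, 0], "angular": [0, 0, 0], "gripper": 0}
    - {"slide": [0, 0, 0], "angular": [0, 0, 0], "gripper": 0}
    - {"slide": [0, 0, 0], "angular": [0, 0, 0], "gripper": 0}

```text
time_s: 10.7
tcp_pos: [0.4725, 0.2349, 0.1865]
orientation: [0.063, 0.998, -0.0, -0.0]
ft_force: [-0.4, 0.2, 0.4]
finger_gap: 0.0005
```

Run:
```python
from bench import *
from h import *
print(sense()['tcp_pos'],sense()['ft_force'],abs(sense()['dq']).max())
p,d=read_camera("top"); i=camera_info("top"); K,T=i['intrinsics'],i['pose']
for u,v in [(295,227),(319,230),(344,233),(369,236)]:
    W=[(T[:3,3]+ray(K,T,a,b)*d[b,a])[2] for a in range(u-4,u+5) for b in range(v-6,v+7)]; print(np.median(W))
cv2.imwrite("pics/t4.png",p[:,:,::-1])
```

```text
[0.47248475 0.23488172 0.18650503] [-0.41509843  0.23137397  0.43993729] 0.018708713516741197
0.0554469040930069
0.055145631099935755
0.05530096827753794
0.05508530774750098
```

View pics/t4.png

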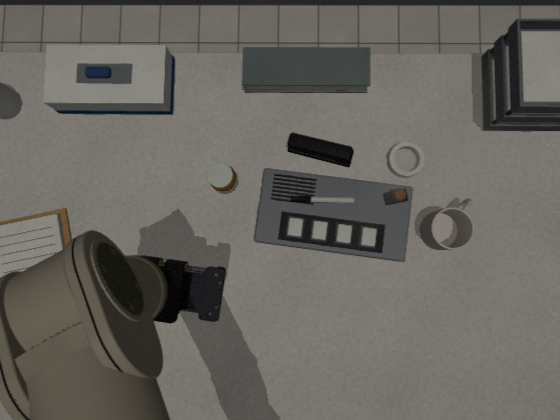

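All four keys now read the same height, nothing else on the desk has moved, and the arm is clear at the left.

```bash
python3 -c "
from bench import *
print(close_job())"
```

```text
the job is handed in; nothing more can be done
None
```

The job is done and handed in at about 10.8 s. I tapped all four keys from left to right, then pressed the latched one until it let go; no verdict was reported.

- **Latched key:** the far left key was the latched one. It sat about 3 mm lower than the others in the top camera's depth.
- **Taps:** the last force readings were 5.1 N, 2.4 N, 2.4 N and 3.0 N. The free keys gave about 1 to 2 mm, well short of the 6 mm limit. After the taps, the scene camera showed the far left key still down and the other three up.
- **Firm press:** I pushed the far left key down to its stop. The reading was 6.4 N on the way and 16.3 N at the stop. It sprang back up when I lifted off.
- **Final check:** all four key tops read the same height, 55.1 to 55.4 mm. The far left key had read 52.3 mm at the start. The other things on the desk look unmoved, and the arm touches nothing.

The 5.1 N tap on the latched key was above the 4 N below which it hardly gives, but the key did not release. No check failed. One depth check taken midway was unusable because the arm blocked the top camera, so I used the scene camera for that stage instead.

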